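# Raise the sanding-box grate with its lift bar for a dropped dowel

### The job

A dowel has fallen through the steel grate of the sanding box. With the fingers, push the cork sanding block along the grate and right off it onto the box's solid wooden top (slide it, do not pick it up), then press the rubber grip at the long end of the lift bar steadily down onto its stop so that the bar raises the grate. Finish while still holding the grip down there, so that I can reach in for the dowel; raise the grate with the bar alone, never let it drop, and leave the other things on the bench where they are.

Things in the scene. Friction and masses are not known exactly. Their poses are not given: they have to be found in the camera images.
- sanding_box: Fixed plywood sanding box, 280 x 422 mm, 110 mm high. Origin at bench level below the middle of the grate's free lip; z up, y horizontal along the lift bar towards its grip, x across. In mm: grate x -120..120, y -220 (hinge)..0, top z 110; solid wooden top x -140..140, y -402..-225; front wall, notched, y 5..20, z 110; lift-bar stand in front, its two cheeks at y 31..92, |x| 14..20, z to 122.
- solid_top (a point): Centre of the surface of the solid wooden top (177 mm along y of sanding_box, 280 mm along x), beyond the hinge of the grate; 109 mm above the bench. Axes as sanding_box.
- grate (a joint): Hinged steel bar grate, 240 x 220 x 15 mm, about 3 kg (varies by a fifth): opening angle in rad. 0 = lying closed and flush; about 0.23 when the lift bar rests on its stop. It falls shut when the bar is let go.
- grate_lip (a point): Middle of the top edge of the grate's free lip, the edge beside the lift bar, on the far side from the hinge; 110 mm above the bench when closed, about 47 mm higher when raised.
- lift_bar: Loose flat steel bar, 360 x 25 x 8 mm, 0.5 kg, resting on the fulcrum rod between two cheeks, kept there by two lugs under it. Its toe roller lies under the grate's lip; its long end slopes up 0.26 rad away from the box, clear of the bench. Origin on the rod's axis; at the start its axes are those of sanding_box. It turns -0.57 rad about x from rest to the stop.
- bar_grip (a point): Middle of the top face of the black rubber grip (34 mm wide, 110 long, 18 thick) at the bar's long end: 225 mm along the bar from the rod and 20 mm off its axis square to the bar. About 170 mm above the bench at rest, 43 mm with the grip on its stop. Takes about 3 to 7 N all the way down, more on the stop. Axes as lift_bar.
- fulcrum (a point): Axis of the fulcrum rod, midway between the cheeks, 93 mm above the bench. Axes as sanding_box.
- stop_top (a point): Top of the fixed round rubber stop (26 mm across) under the grip, 23 mm above the bench. The grip's underside rests on it when the bar is fully down.
- sanding_block: Loose cork sanding block, 110 mm (x) by 66 mm (y), 42 mm high, upper edges bevelled (the top 14 mm are 50 mm wide), 0.18 kg, lying on the grate. Origin at the centre of its underside, z up. To be pushed, never lifted.
- mallet: Bystander: rubber mallet lying on the bench; head 100 mm long (its x), 60 mm thick, centred over the origin, wooden handle 235 mm towards -y.
- dowel_tin: Bystander: open tin, 72 mm across, with pine dowels standing in it, 80 mm high. Origin under its centre.
- glue_bottle: Bystander: white glue bottle, 54 mm across, 150 mm high. Origin under its centre.
- stool_leg: Bystander: pine stool leg lying on the bench, 40 x 260 x 40 mm, lying along its y. Origin under its square end; it reaches to y 260 mm.
- try_square: Bystander: try square lying on the bench; wooden stock 120 mm long along x through its origin, steel blade 180 mm towards -y; 16 mm high.
- wax_tin: Bystander: round flat tin, 84 mm across, 33 mm high. Origin under its centre.
There are look-alikes about, which are no part of the job. What is shaped like the sanding_block but pink or purple is not meant.

How it is judged:
On the way, in this order (a step that is already met when the one before it is completed fails the run):
1. the sanding block lies wholly on the solid wooden top, clear of the grate, with the grate still closed (contact force between sanding_block and grate below 0.05 N and y of sanding_block in the frame of sanding_box below -0.245 m and z of sanding_block in the frame of sanding_box above 0.1 m and angle between sanding_block's own z axis and vertical below 0.15 rad and linear speed of sanding_block below 0.01 m/s and value of joint grate below 0.03 rad), for 0.2 s.
2. the lift bar, pressed by the fingers, raises the grate (value of joint grate above 0.2 rad and contact force between the fingers and lift_bar above 1 N), for 0.2 s.
At the end, for the whole second after the job is handed in: Fingers press the bar (1 N or more); its toe alone carries the grate, still, at 0.20 rad or more (stop: 0.23); the bar is on its rod (12 mm), the arm off the grate, and the sanding block flat and still on the solid top, off the grate, its centre 20 mm or more past that top's near edge (all of step 2 and velocity of joint grate between -0.05 and 0.05 rad/s and contact force between lift_bar and grate above 2 N and contact force between the arm and grate below 0.5 N and distance between lift_bar and fulcrum below 0.012 m and contact force between sanding_block and grate below 0.05 N and y of sanding_block in the frame of sanding_box below -0.245 m and z of sanding_block in the frame of sanding_box above 0.1 m and angle between sanding_block's own z axis and vertical below 0.15 rad and linear speed of sanding_block below 0.01 m/s); the arm keeps its last pose, push and grip.
It fails at once if the sanding block is lifted (20 mm) or knocked off the box (z of sanding_block in the frame of sanding_box above 0.13 m or z of sanding_block in the frame of sanding_box below 0.09 m).
It fails at once if the lift bar is lifted or dragged off its rod (20 mm) (distance between lift_bar and fulcrum above 0.02 m).
It fails at once if the grate is raised with the sanding block still on it, or by the robot touching the grate instead of by the bar (value of joint grate above 0.06 rad and (contact force between sanding_block and grate above 0.2 N or contact force between the arm and grate above 1 N)).
It fails at once if the grate drops or is flung (faster than 2 rad/s) (velocity of joint grate above 2 rad/s or velocity of joint grate below -2 rad/s).
It fails at once if a bystander is disturbed (moved 30 mm) (distance of any of mallet, dowel_tin, glue_bottle, stool_leg, try_square, wax_tin from where it was at the start of the episode above 0.03 m).
It also fails if it takes over 48 s, if anything falls off the work surface, if the arm or the gripper's body presses on something with over 40 N, if the wrist force passes 120 N, or if a joint passes its speed limit or range.

### The arm

A 7-joint arm with a two-finger parallel gripper is mounted at the origin on the work surface. World frame = base frame: x ahead of the robot, y to its left, z up, the work surface at z = 0. Lengths are in m, angles in rad, forces in N, time in s.
With the tool pointing down it reaches from about 0.425 to 0.875 m from the base axis. Payload 4.7 kg.
Tool frame: the origin (TCP) lies midway between the tips of the shut fingers; the grasp point (between the pads) lies 19 mm behind it; z points along the fingers, y is the line along which they close (so a half turn about z gives the same grasp; the last joint's range is limited). The gripper opens to 85 mm and grips with 20 to 120 N. Pads are 22 mm wide; open, the fingers measure 114 mm over their backs; the gripper's body (76 mm by 85 mm) begins 54 mm behind the grasp point. The pads swing forward as they close: fully open they stand 13 mm farther back than shut.
Start: joints at [-1.171, 0.321, -0.07, 1.45, 0.023, 1.371, -0.057], TCP at [0.245, 0.602, 0.231] pointing down, gripper open.
Joint ranges: [-2.86, 2.86], [-0.3, 2.09], [-1.38, 1.24], [0.06, 2.45], [-1.56, 4.7], [0.09, 2.05], [-2.69, 2.69]. Speed limits (rad/s): [2.57, 2.57, 3.14, 3.14, 3.14, 3.14, 3.14].

### API

Orientations are given as a rotation vector (axis times angle).
In Python, from bench import bot gives the robot as it stands. The module is installed in compiled form; this text tells all that it offers.
- The arm moves only by the tool move_arm, never from a script. Its argument "targets" is a list of rows, each a list of 7 numbers: the shift along the tool's x, y, z in units of 25 mm (1.0 is 25 mm), then the turn, a rotation vector about the tool's x, y, z in units of 5 degrees (1.0 is 5 degrees), then the closure, from 0 (fully open) to 1 (shut). In form: [[dx, dy, dz, ax, ay, az, hand], ...]. A call has 1 to 5 rows; each row shifts and turns the commanded pose from where the row before left it, along the tool's axes as they then stand; what a row does not reach is not made up. A row lasts 1/12 s, in which the tool goes at most 41.7 mm and 7.16 degrees, less where a joint would pass 70% of its speed; a pose out of reach is approached as far as the arm can. A call is refused whole if a number of a shift passes 1 or a number of a turn 1, either way. A call with a gripper value outside its range is refused whole. The fingers move at their own pace and stop on an object; "newtons" is the grip in N (left out, the last holds). Time passes only in rows, so rows that do not move let the fingers close. It gives the time, the measured TCP pose, the force, the opening and the grip force at its end, in the units of the state.
- bot.get_obs(): the state, without advancing time (a new reading comes with each control period).
- bot.camera(name): name is "scene" or "side" or "wrist"; returns (picture, depth): 400x640x3 uint8, red, green, blue; 400x640 float32, m along the optical axis (not along the pixel's ray), 0 where there is no reading.
- bot.camera_model(name): a dict with "intrinsics" (3x3 intrinsics, pixels), "dist_coeffs" ([k1, k2, p1, p2, k3] as OpenCV has them; the pictures are not rectified), "R" (3x3) and "t" (3): a world point X has camera coordinates R X + t; the wrist camera has in their place "tool_from_camera" (4x4, takes a point from camera to tool coordinates, whose origin is the TCP and whose axes are the flange's). Camera axes: x right, y down, z forward; pixel columns grow to the right and rows downward; lengths in m; the calibration is good to about 2 mm. A picture is of the moment at which its call begins: read the wrist's pose just before it. camera_model takes no time and is no camera call.
- bot.close_job(): hands the job in; it is judged then, once.
The state is a dict: "time_s": time; "joint_pos": joint angles; "qd": joint speeds; "tau": joint torques, N m; "tool_pos": TCP position; "orientation": TCP orientation; "force": force on the tool from outside, world axes, zero at the start; "wrist_torque": the same for the moment, N m; "gripper_width": finger opening in m; "grip_force": force on a finger pad.
Only numpy, scipy, OpenCV 4.12 (cv2) and the standard library are available. Lean on these libraries where they do the work, as an engineer would, in place of code of your own. Each camera call takes 0.05 s, during which the arm holds its last target. There are 200 camera calls.

## Working session

There is one attempt and no reset: what is moved stays moved. The work goes in short steps, Python scripts to look and compute and a tool call to move; the robot and the scene stay as the last step left them, time stands still between calls to the robot, and variables do not carry over. Pictures are saved under pics/ and viewed, at most 10 in all, crops included, and the job is handed in when it is done.

Besides the shell and the picture viewer there is one more tool, called after "Call:" by a JSON object that holds its "name" and its "arguments". move_arm: Moves the arm, as the interface text tells. Its arguments: {"type":"object","properties":{"targets":{"type":"array","items":{"type":"array","items":{"type":"number"}}},"newtons":{"type":"number"}},"required":["targets"]}

```bash
mkdir -p pics; python3 - <<'E'
from bench import bot
import cv2,numpy as np
o=bot.get_obs();print({k:np.round(v,3).tolist() for k,v in o.items()})
for n in ("scene","side"):
    p,d=bot.camera(n);cv2.imwrite(f"pics/{n}0.png",p[:,:,::-1]);np.savez(f"{n}0.npz",p=p,d=d)
    m=bot.camera_model(n);print(n,{k:np.round(v,3).tolist() for k,v in m.items()})
E
```

```text
{'time_s': 0.0, 'joint_pos': [-1.171, 0.322, -0.07, 1.452, 0.023, 1.371, -0.057], 'qd': [0.0, -0.001, -0.0, 0.001, 0.001, -0.0, -0.001], 'tau': [0.001, -49.357, -0.382, -31.434, 0.013, 0.011, -0.0], 'tool_pos': [0.244, 0.602, 0.23], 'orientation': [-0.602, -3.083, 0.003], 'force': [-0.676, -0.221, 0.466], 'wrist_torque': [-0.004, 0.015, 0.013], 'grip_force': 0.0, 'gripper_width': 0.086}
scene {'intrinsics': [[510.83, 0.0, 320.788], [0.0, 510.83, 204.172], [0.0, 0.0, 1.0]], 'dist_coeffs': [-0.135, 0.0, 0.0, 0.0, 0.0], 'R': [[-0.868, 0.496, -0.019], [0.378, 0.635, -0.674], [-0.323, -0.592, -0.739]], 't': [0.495, -0.075, 1.537]}
side {'intrinsics': [[367.658, 0.0, 315.489], [0.0, 367.658, 202.357], [0.0, 0.0, 1.0]], 'dist_coeffs': [0.017, 0.0, 0.0, 0.0, 0.0], 'R': [[-0.998, -0.061, 0.008], [-0.046, 0.651, -0.757], [0.041, -0.756, -0.653]], 't': [0.541, 0.162, 1.102]}
```

View pics/scene0.png

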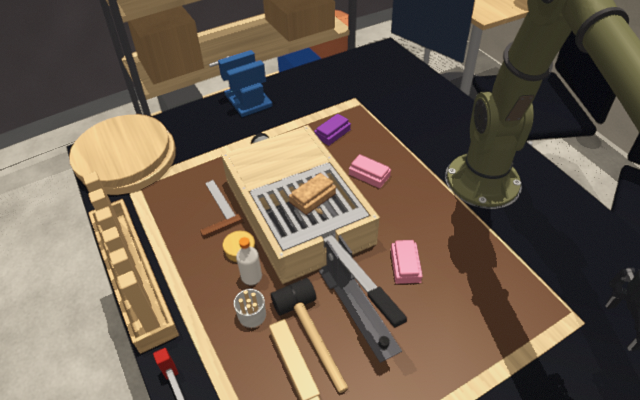

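View pics/side0.png

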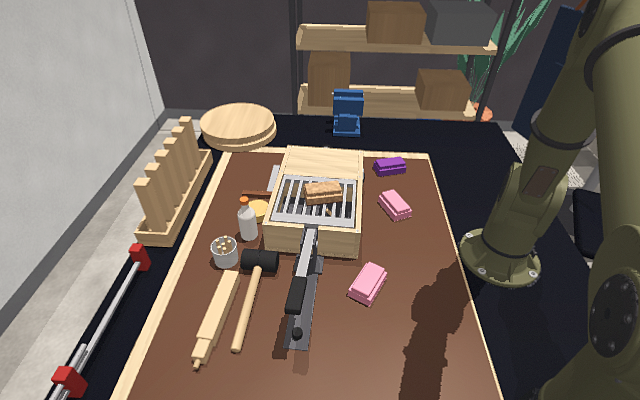

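The first candidate is the brown cork block on the grate, at scene (313,192) and side (323,192). The look-alikes are pink at scene (370,170) and (406,262), and purple at (333,128). I choose the brown one on the grate. The grip is at scene (388,306) and side (295,293).

```bash
cat >h.py <<'E'
import cv2,numpy as np
from bench import bot
def cloud(n,d):
    m=bot.camera_model(n);K=np.array(m["intrinsics"]);h,w=d.shape
    uv=np.stack(np.meshgrid(np.arange(w),np.arange(h)),-1).reshape(-1,1,2).astype(np.float64)
    x=cv2.undistortPoints(uv,K,np.array(m["dist_coeffs"])).reshape(h,w,2)
    c=np.dstack([x*d[...,None],d])
    return (c-np.array(m["t"]))@np.array(m["R"])   # world
def ray(n,uv):
    m=bot.camera_model(n);x=cv2.undistortPoints(np.array([[uv]],float),np.array(m["intrinsics"]),np.array(m["dist_coeffs"])).ravel()
    R=np.array(m["R"]);return -R.T@np.array(m["t"]),R.T@np.array([x[0],x[1],1])
def tri(uvs):
    A=np.zeros((3,3));b=np.zeros(3)
    for n,uv in uvs:
        o,r=ray(n,uv);r/=np.linalg.norm(r);P=np.eye(3)-np.outer(r,r);A+=P;b+=P@o
    return np.linalg.solve(A,b)
E
python3 - <<'E'
from h import *
for n in("scene","side"):
    z=np.load(n+"0.npz");p,d=z["p"],z["d"];W=cloud(n,d)
    (uc,vc)={"scene":(300,200),"side":(318,205)}[n]
    print(n,[ (uv,np.round(W[uv[1],uv[0]],3).tolist()) for uv in ([(265,155),(310,188),(388,303),(384,342),(370,170),(406,262)] if n=="scene" else [(320,160),(323,188),(295,290),(297,332),(395,205),(368,283)])])
    Z=W[...,2];ok=(d>0)&(Z>.1)&(Z<.118)
    roi=np.zeros_like(ok);
    if n=="scene":roi[120:290,215:385]=1
    else: roi[140:260,262:366]=1
    lab=cv2.morphologyEx((ok&roi).astype(np.uint8),cv2.MORPH_OPEN,np.ones((2,2)))
    P=W[lab>0];print("top",len(P),np.median(P[:,2]),cv2.minAreaRect(P[:,:2].astype(np.float32)*1000))
    b=(d>0)&(Z>.125)&(Z<.17)&roi&(p[...,0].astype(int)-p[...,2]>30)&(np.arange(400)[:,None]<225)
    P=W[b];print("block",len(P),np.percentile(P[:,2],[5,50,95]),cv2.minAreaRect(P[:,:2].astype(np.float32)*1000))
    ub=b&(Z>.145);P=W[ub];print("blocktop",len(P),np.median(P[:,2]),cv2.minAreaRect(P[:,:2].astype(np.float32)*1000))
    g=(d>0)&(Z>.09)&(Z<.2)&(p.max(2)<70)
    k,L,S,C=cv2.connectedComponentsWithStats(g.astype(np.uint8))
    for i in range(1,k):
        if S[i,4]>60:
            P=W[L==i];print("dark",S[i],C[i].round(),P.mean(0).round(3),cv2.minAreaRect(P[:,:2].astype(np.float32)*1000))
    c=p[(120 if n=="scene" else 140):(345 if n=="scene" else 350),(210 if n=="scene" else 250):(420 if n=="scene" else 410)]
    cv2.imwrite(f"pics/c_{n}.png",cv2.resize(c[...,::-1],None,fx=2.6,fy=2.6,interpolation=cv2.INTER_CUBIC))
E
```

```text
scene [((265, 155), [0.567, -0.323, 0.111]), ((310, 188), [0.535, -0.112, 0.145]), ((388, 303), [0.568, 0.286, 0.17]), ((384, 342), [0.573, 0.3, 0.023]), ((370, 170), [0.303, -0.172, 0.046]), ((406, 262), [0.407, 0.151, 0.042])]
top 9487 0.10909940792130779 ((612.2737426757812, 121.6011962890625), (1322.2613525390625, 398.9592590332031), 74.15859985351562)
block 958 [0.12896085 0.14963881 0.15432192] ((533.4946899414062, -105.08331298828125), (109.50300598144531, 66.34710693359375), 14.38027572631836)
blocktop 603 0.15139507853582995 ((533.5872192382812, -107.60366821289062), (107.8475570678711, 55.31574630737305), 13.888921737670898)
dark [449   0  25   9 110] [465.   2.] [-0.59  -0.782  0.103] ((-583.8259887695312, -798.954833984375), (24.37506675720215, 115.02586364746094), 19.639982223510742)
dark [112  15  16  26 205] [120.  27.] [ 0.752 -1.286  0.143] ((755.5390625, -1288.8170166015625), (29.670406341552734, 46.19428253173828), 53.199039459228516)
dark [219  64  19  26 127] [227.  76.] [ 0.507 -0.753  0.118] ((504.07672119140625, -753.0510864257812), (107.88087463378906, 44.306
[... 2110 characters left out ...]
07617, 55.68701934814453), 2.0499093532562256)
dark [491  47  14  22 154] [498.  58.] [-0.348 -1.286  0.144] ((-350.4577941894531, -1294.4921875), (55.322669982910156, 35.29434585571289), 87.11776733398438)
dark [531  57  30  35 583] [545.  74.] [-0.504 -1.065  0.146] ((-504.2123107910156, -1067.298583984375), (23.655237197875977, 171.46298217773438), 11.84096908569336)
dark [ 484  198   64   56 1742] [512. 231.] [0.024 0.045 0.152] ((2.914459228515625, 11.893295288085938), (112.31806945800781, 129.68634033203125), 61.07343673706055)
dark [285 276  22  39 609] [296. 295.] [0.568 0.295 0.17 ] ((568.4063720703125, 285.7736511230469), (107.83939361572266, 34.011287689208984), 86.98331451416016)
```

View pics/c_scene.png

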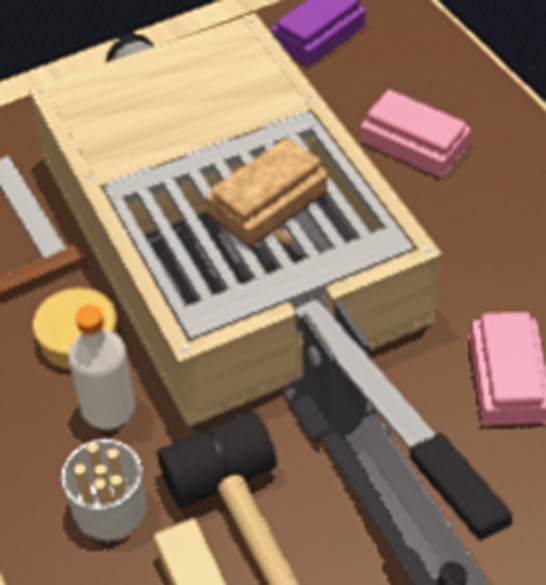

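The crop confirms the choice: the cork block, about (268,190) in the crop, lies askew on the grate. The two pink blocks and the purple one lie on the bench. The bar grip is at about (460,485) in the crop.

```bash
python3 - <<'E'
from h import *
from scipy.spatial.transform import Rotation as R
for n in("scene","side"):
    z=np.load(n+"0.npz");p,d=z["p"],z["d"];W=cloud(n,d);Z=W[...,2]
    ok=(d>0)&(abs(Z-.1095)<.005)&(abs(W[...,0]-.56)<.19)&(W[...,1]>-.45)&(W[...,1]<.045)
    ok=cv2.morphologyEx(ok.astype(np.uint8),cv2.MORPH_OPEN,np.ones((3,3)))
    k,L,S,C=cv2.connectedComponentsWithStats(ok);i=1+S[1:,4].argmax();P=W[L==i]
    r=cv2.minAreaRect(P[:,:2].astype(np.float32)*1000);print(n,r,np.median(P[:,2]),cv2.boxPoints(r).round())
    g=(d>0)&(Z>.05)&(abs(W[...,0]-.57)<.06)&(W[...,1]>.1)&(W[...,1]<.4);P=W[g]
    vx,vy,x0,y0=cv2.fitLine(P[:,:2].astype(np.float32),cv2.DIST_HUBER,0,.001,.001).ravel();print("bar line",vx,vy,x0,y0,P[:,1].max())
    # grip height along y
    for y in np.arange(.1,.35,.04):
        q=P[abs(P[:,1]-y)<.01];print(round(y,2),q.mean(0).round(3) if len(q) else None,end=' ')
    print()
# two-view triangulation check of grip centroid, block
print(tri([("scene",(387,307)),("side",(296,295))]))
print(R.from_rotvec(bot.get_obs()["orientation"]).as_matrix().round(3))
E
```

```text
scene ((547.1196899414062, -178.9330596923828), (427.8094177246094, 283.0235290527344), 87.0058822631836) 0.1092927033593069 [[ 395. -385.]
 [ 677. -400.]
 [ 700.   27.]
 [ 417.   42.]]
bar line 0.051330604 0.9986817 0.571057 0.23729722 0.34061021049703344
0.1 [0.567 0.103 0.105] 0.14 [0.565 0.14  0.124] 0.18 [0.567 0.18  0.136] 0.22 [0.569 0.219 0.145] 0.26 [0.573 0.26  0.161] 0.3 [0.575 0.3   0.17 ] 0.34 [0.575 0.336 0.176] 
side ((544.0393676757812, -179.60018920898438), (427.1563415527344, 280.05767822265625), 86.99452209472656) 0.11029999801928189 [[ 393. -386.]
 [ 673. -400.]
 [ 695.   26.]
 [ 415.   41.]]
bar line 0.0589523 0.9982608 0.56491077 0.24268128 0.33992212966359675
0.1 [0.553 0.103 0.099] 0.14 [0.561 0.14  0.125] 0.18 [0.562 0.18  0.135] 0.22 [0.564 0.218 0.145] 0.26 [0.566 0.26  0.162] 0.3 [0.568 0.3   0.172] 0.34 [0.57  0.336 0.176] 
[0.56878533 0.28544656 0.15533177]
[[-0.927  0.376 -0.001]
 [ 0.376  0.927 -0.002]
 [-0.    -0.002 -1.   ]]
```

Box origin is about (0.5555, 0.0115) with yaw −3°. In the box frame the block sits at (−18, −118) mm, turned +17°. I'm moving to the front of the block with the fingers half open.

Call:
{"name": "move_arm", "arguments": {"targets": [[-0.73,-0.68,0,0,0,1,0.4],[-0.79,-0.61,0,0,0,1,0.4],[-0.84,-0.54,0,0,0,1,0.4],[-0.88,-0.46,0,0,0,1,0.4],[-0.92,-0.38,0,0,0,1,0.4]]}}

```text
time_s: 0.52
tool_pos: [0.298, 0.4881, 0.2307]
orientation: [-1.261, -2.877, 0.001]
force: [0.1, -0.3, -0.2]
gripper_width: 0.0512
grip_force: 0.0
```

Call:
{"name": "move_arm", "arguments": {"targets": [[-0.95,-0.3,0,0,0,1,0.4],[-0.97,-0.22,0,0,0,1,0.4],[-0.99,-0.13,0,0,0,1,0.4],[-1,-0.05,0,0,0,1,0.4],[-1,0.04,0,0,0,1,0.4]]}}

```text
time_s: 0.93
tool_pos: [0.3511, 0.3752, 0.2309]
orientation: [-1.854, -2.536, 0.001]
force: [0.7, -0.2, 0.5]
gripper_width: 0.0509
grip_force: 0.0
```

Call:
{"name": "move_arm", "arguments": {"targets": [[-0.99,0.12,0,0,0,1,0.4],[-0.97,0.21,0,0,0,1,0.4],[-0.95,0.3,0,0,0,1,0.4],[-0.92,0.38,0,0,0,1,0.4],[0,0,0,0,0,0,0.4]]}}

```text
time_s: 1.35
tool_pos: [0.3959, 0.2811, 0.2312]
orientation: [2.272, 2.166, -0.001]
force: [0.6, -0.5, 0.4]
gripper_width: 0.0513
grip_force: 0.0
```

Call:
{"name": "move_arm", "arguments": {"targets": [[-0.97,0.51,0,0,0,0,0.4],[-0.97,0.51,0,0,0,0,0.4],[-0.97,0.51,0,0,0,0,0.4],[-0.97,0.51,0,0,0,0,0.4],[-0.97,0.51,0,0,0,0,0.4]]}}

```text
time_s: 1.77
tool_pos: [0.4525, 0.1621, 0.2311]
orientation: [-2.26, -2.181, 0.0]
force: [-0.8, -0.2, 0.1]
gripper_width: 0.0514
grip_force: 0.0
```

Call:
{"name": "move_arm", "arguments": {"targets": [[-0.97,0.51,0,0,0,0,0.4],[-0.97,0.51,0,0,0,0,0.4],[-0.97,0.51,0,0,0,0,0.4],[-0.97,0.51,0,0,0,0,0.4],[-0.97,0.51,0,0,0,0,0.4]]}}

```text
time_s: 2.18
tool_pos: [0.5119, 0.0386, 0.2311]
orientation: [-2.26, -2.181, 0.0]
force: [0.6, 0.0, -0.2]
gripper_width: 0.0512
grip_force: 0.0
```

Call:
{"name": "move_arm", "arguments": {"targets": [[-0.97,0.51,0,0,0,0,0.4],[-0.97,0.51,0.5,0,0,0,0.4],[0,0,1,0,0,0,0.4],[0,0,1,0,0,0,0.4],[0,0,0,0,0,0,0.4]]}}

```text
time_s: 2.6
tool_pos: [0.532, -0.0101, 0.1639]
orientation: [-2.259, -2.176, 0.011]
force: [-1.5, 0.7, -0.7]
gripper_width: 0.0514
grip_force: 0.0
```

```bash
python3 - <<'E'
from h import *
p,d=bot.camera("side");cv2.imwrite("pics/s1.png",cv2.resize(p[120:330,220:460,::-1],None,fx=2.5,fy=2.5))
print(bot.get_obs()["tool_pos"])
E
```

```text
[ 0.53325347 -0.00967774  0.16636637]
```

View pics/s1.png

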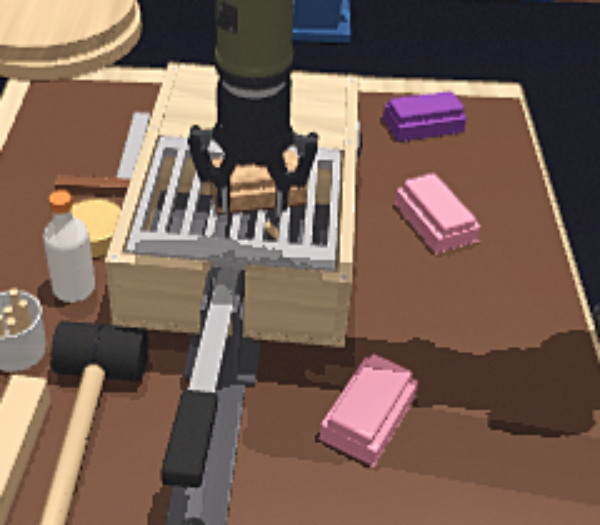

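The picture shows the fingers, at crop (225,190) and (285,190), standing in front of the cork block over the grate. I'll lower them and push.

Call:
{"name": "move_arm", "arguments": {"targets": [[0,0,0.9,0,0,0,0.4],[0,0,0.6,0,0,0,0.4],[0,0,0.4,0,0,0,0.4],[0,0,0,0,0,0,0.4]]}}

```text
time_s: 2.98
tool_pos: [0.5346, -0.0092, 0.1205]
orientation: [-2.26, -2.181, 0.003]
force: [-0.6, 0.6, 0.2]
gripper_width: 0.051
grip_force: 0.0
```

Call:
{"name": "move_arm", "arguments": {"targets": [[-0.5,0,0,0,0,0,0.4],[-0.5,0,0,0,0,0,0.4],[-0.5,0,0,0,0,0,0.4],[-0.4,0,0,0,0,0,0.4],[-0.4,0,0,0,0,0,0.4]]}}

```text
time_s: 3.4
tool_pos: [0.5343, -0.0684, 0.1228]
orientation: [2.261, 2.179, 0.004]
force: [-0.9, 1.4, -0.3]
gripper_width: 0.0514
grip_force: 0.4
```

Call:
{"name": "move_arm", "arguments": {"targets": [[-0.4,0,0,0,0,0,0.4],[-0.4,0,0,0,0,0,0.4],[-0.4,0,0,0,0,0,0.4],[-0.4,0,0,0,0,0,0.4],[-0.4,0,0,0,0,0,0.4]]}}

```text
time_s: 3.82
tool_pos: [0.5314, -0.118, 0.1214]
orientation: [-2.261, -2.18, -0.0]
force: [-0.4, 1.8, 1.0]
gripper_width: 0.0516
grip_force: 0.7
```

Call:
{"name": "move_arm", "arguments": {"targets": [[-0.4,0,0,0,0,0,0.4],[-0.4,0,0,0,0,0,0.4],[-0.4,0,0,0,0,0,0.4],[-0.4,0,0,0,0,0,0.4],[-0.4,0,0,0,0,0,0.4]]}}

```text
time_s: 4.23
tool_pos: [0.5296, -0.1682, 0.1213]
orientation: [-2.262, -2.18, -0.0]
force: [-0.5, 1.4, 0.8]
gripper_width: 0.0512
grip_force: 0.7
```

Call:
{"name": "move_arm", "arguments": {"targets": [[-0.4,0,0,0,0,0,0.4],[-0.4,0,0,0,0,0,0.4],[-0.4,0,0,0,0,0,0.4],[-0.4,0,0,0,0,0,0.4],[-0.4,0,0,0,0,0,0.4]]}}

```text
time_s: 4.65
tool_pos: [0.5276, -0.2182, 0.1212]
orientation: [-2.262, -2.18, 0.0]
force: [0.1, 0.1, -1.3]
gripper_width: 0.051
grip_force: 0.3
```

Call:
{"name": "move_arm", "arguments": {"targets": [[-0.4,0,0,0,0,0,0.4],[-0.3,0,0,0,0,0,0.4],[-0.1,0,0,0,0,0,0.4],[0,0,0,0,0,0,0.4],[0,0,0,0,0,0,0.4]]}}

```text
time_s: 5.07
tool_pos: [0.5272, -0.2373, 0.1213]
orientation: [2.262, 2.18, 0.0]
force: [0.2, 0.3, 0.2]
gripper_width: 0.0511
grip_force: 0.0
```

```bash
cat >blk.py <<'E'
from h import *
import sys
for n in("scene","side"):
    p,d=bot.camera(n);W=cloud(n,d);Z=W[...,2]
    hsv=cv2.cvtColor(p,cv2.COLOR_RGB2HSV)
    b=(d>0)&(Z>.122)&(Z<.158)&(abs(W[...,0]-.53)<.12)&(W[...,1]<-.05)&(W[...,1]>-.45)&(hsv[...,1]>80)&(hsv[...,2]>60)
    P=W[b];r=cv2.minAreaRect(P[:,:2].astype(np.float32)*1000) if len(P)>9 else None
    print(n,len(P),r)
    for q in (cv2.boxPoints(r) if r else []):
        e=q/1000-[.5555,.0115];print(np.round([e@[.9986,-.052],e@[.052,.9986]],3),end=' ')
    cv2.imwrite(f"pics/{n}_{sys.argv[1]}.png",cv2.resize(p[90:300,200:440,::-1],None,fx=2.5,fy=2.5))
print(bot.get_obs()["tool_pos"],bot.get_obs()["time_s"])
E
python3 blk.py a
```

```text
scene 331 ((520.1376953125, -267.11273193359375), (83.3100814819336, 113.6092529296875), 82.53224182128906)
[-0.081 -0.317] [ 0.033 -0.326] [ 0.039 -0.243] [-0.074 -0.234] side 308 ((513.4816284179688, -264.3583679199219), (81.0768814086914, 108.19715118408203), 89.14617919921875)
[-0.08 -0.32] [ 0.028 -0.316] [ 0.025 -0.235] [-0.083 -0.239] [ 0.52728359 -0.2366759   0.1213234 ] 5.1667
```

View pics/scene_a.png

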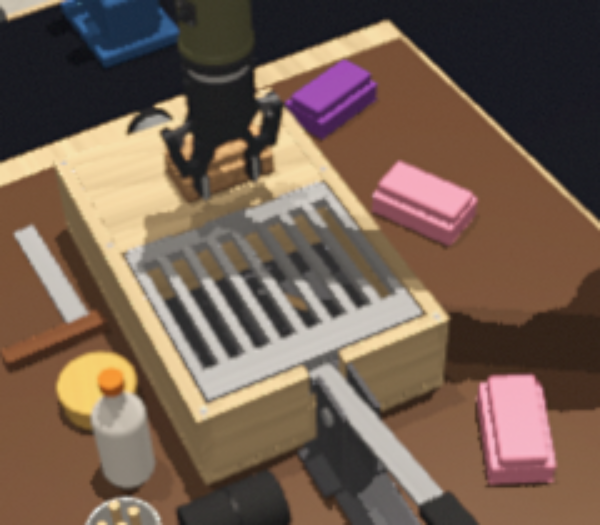

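The block, around crop (220,165), lies wholly on the wooden top at box y of about −0.28, and the grate is closed. I'll back off, rise and move to the grip.

Call:
{"name": "move_arm", "arguments": {"targets": [[0.5,0,0,0,0,0,0.4],[1,0,-0.5,0,0,0,0.7],[1,0,-1,0,0,0,1],[1,0,-1,0,0,0,1],[1,0,-1,0,0,0,1]]}}

```text
time_s: 5.58
tool_pos: [0.5308, -0.1232, 0.2097]
orientation: [-2.261, -2.181, 0.0]
force: [0.9, 0.8, -0.0]
gripper_width: 0.0029
grip_force: 0.0
```

Call:
{"name": "move_arm", "arguments": {"targets": [[1,0,-1,0,0,0,1],[1,0,-0.7,0,0,0,1],[1,0,0,0,0,0,1],[1,0,0,0,0,0,1],[1,0,0,0,0,0,1]]}}

```text
time_s: 6.0
tool_pos: [0.5358, 0.002, 0.2521]
orientation: [2.26, 2.181, 0.003]
force: [0.6, -0.3, -0.8]
gripper_width: 0.0001
grip_force: 0.0
```

Call:
{"name": "move_arm", "arguments": {"targets": [[1,0.2,0,0,0,0,1],[1,0.2,0,0,0,0,1],[1,0.2,0,0,0,0,1],[1,0.2,0,0,0,0,1],[1,0.14,0,0,0,0,1]]}}

```text
time_s: 6.42
tool_pos: [0.5639, 0.1261, 0.2515]
orientation: [2.261, 2.182, 0.001]
force: [0.3, -0.7, -0.3]
gripper_width: 0.0003
grip_force: 0.0
```

Call:
{"name": "move_arm", "arguments": {"targets": [[1,0,0,0,0,0,1],[1,0,0,0,0,0,1],[1,0,0,0,0,0,1],[1,0,0,0,0,0,1],[0.5,0,0,0,0,0,1]]}}

```text
time_s: 6.83
tool_pos: [0.5668, 0.2413, 0.251]
orientation: [-2.255, -2.185, -0.001]
force: [-0.1, 0.1, 0.2]
gripper_width: -0.0002
grip_force: 0.0
```

```bash
python3 blk.py b; python3 - <<'E'
from h import *
p,d=bot.camera("side");cv2.imwrite("pics/g.png",cv2.resize(p[180:380,200:420,::-1],None,fx=2.7,fy=2.7))
E
```

```text
scene 822 ((518.1661376953125, -278.4168701171875), (67.49760437011719, 110.87448120117188), 85.519775390625)
[-0.079 -0.324] [ 0.032 -0.327] [ 0.034 -0.259] [-0.077 -0.256] side 474 ((507.1234436035156, -276.4206237792969), (64.7373046875, 97.29792785644531), 87.5490493774414)
[-0.082 -0.323] [ 0.016 -0.322] [ 0.015 -0.257] [-0.082 -0.258] [0.56692232 0.24000336 0.25078271] 6.9333
```

View pics/g.png

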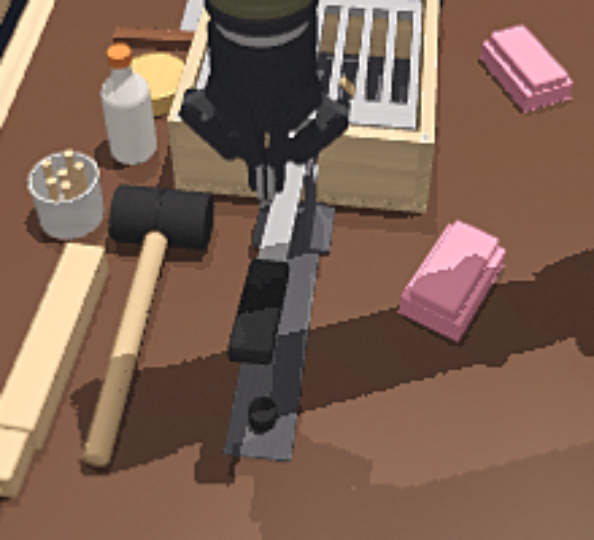

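The picture shows the closed fingers, at crop (265,190), above the bar, with the grip just ahead at (260,310). The block is settled at box y −0.29, with its near edge at −0.257.

Call:
{"name": "move_arm", "arguments": {"targets": [[1,0.05,0,0,0,0,1],[0.9,0,1,0,0,0,1],[0,0,1,0,0,0,1],[0,0,0.8,0,0,0,1],[0,0,0,0,0,0,1]]}}

```text
time_s: 7.4
tool_pos: [0.5689, 0.2804, 0.1767]
orientation: [-2.264, -2.177, 0.013]
force: [-0.8, -0.4, -1.0]
gripper_width: -0.0003
grip_force: 0.0
```

Call:
{"name": "move_arm", "arguments": {"targets": [[0,0,0.25,0,0,0,1],[0,0,0.25,0,0,0,1],[0,0,0.25,0,0,0,1],[0,0,0.25,0,0,0,1],[0,0,0.25,0,0,0,1]]}}

```text
time_s: 7.82
tool_pos: [0.5729, 0.2862, 0.1533]
orientation: [-2.261, -2.18, -0.012]
force: [0.7, 2.3, 6.9]
gripper_width: 0.0002
grip_force: 3.0
```

Call:
{"name": "move_arm", "arguments": {"targets": [[0.05,0,0.28,0,0,0,1],[0.05,0,0.28,0,0,0,1],[0.05,0,0.28,0,0,0,1],[0.05,0,0.28,0,0,0,1],[0,0,0.28,0,0,0,1]]}}

```text
time_s: 8.23
tool_pos: [0.5734, 0.2914, 0.1183]
orientation: [2.261, 2.181, 0.013]
force: [0.9, 3.2, 7.6]
gripper_width: -0.0
grip_force: 3.5
```

Call:
{"name": "move_arm", "arguments": {"targets": [[0,0,0.28,0,-0.2,0,1],[0,0,0.28,0,-0.2,0,1],[0,0,0.28,0,-0.2,0,1],[-0.02,0,0.28,0,-0.2,0,1],[-0.02,0,0.28,0,-0.2,0,1]]}}

```text
time_s: 8.65
tool_pos: [0.5735, 0.291, 0.0837]
orientation: [2.217, 2.139, -0.082]
force: [0.8, 5.6, 7.4]
gripper_width: -0.0002
grip_force: 4.2
```

Call:
{"name": "move_arm", "arguments": {"targets": [[0.08,0,0.28,0,-0.2,0,1],[0.08,0,0.28,0,-0.2,0,1],[0.06,0,0.28,0,-0.2,0,1],[0.04,0,0.2,0,-0.2,0,1],[0.02,0,0.1,0,-0.2,0,1]]}}

```text
time_s: 9.07
tool_pos: [0.5734, 0.2889, 0.0533]
orientation: [2.17, 2.088, -0.188]
force: [0.4, -4.1, 8.6]
gripper_width: 0.0002
grip_force: 3.5
```

Call:
{"name": "move_arm", "arguments": {"targets": [[0,0,0.2,0,0,0,1],[0,0,0.2,0,0,0,1],[0,0,0.1,0,0,0,1],[0,0,0,0,0,0,1]]}}

```text
time_s: 9.4
tool_pos: [0.5741, 0.2894, 0.0471]
orientation: [2.171, 2.091, -0.181]
force: [-9.2, -2.0, 33.6]
gripper_width: 0.0
grip_force: 15.2
```

Call:
{"name": "move_arm", "arguments": {"targets": [[0,0,-0.07,0,0,0,1],[0,0,0,0,0,0,1],[0,0,0,0,0,0,1],[0,0,0,0,0,0,1]]}}

```text
time_s: 9.73
tool_pos: [0.5741, 0.2895, 0.0474]
orientation: [2.171, 2.09, -0.18]
force: [-5.8, -1.8, 24.2]
gripper_width: 0.0005
grip_force: 11.6
```

```bash
python3 blk.py c; python3 - <<'E'
from h import *
p,d=bot.camera("side");cv2.imwrite("pics/e.png",cv2.resize(p[130:370,220:420,::-1],None,fx=2.5,fy=2.5))
for n in("scene","side"):
    p,d=bot.camera(n);W=cloud(n,d);E=W-[.5555,.0115,0];bx=E@[.9986,-.052,0];by=E@[.052,.9986,0];Z=W[...,2]
    for y in(-.2,-.15,-.1,-.05,-.015):
        m=(d>0)&(abs(bx)<.115)&(abs(by-y)<.008)&(Z>.09)&(Z<.2);print(y,m.sum(),np.percentile(Z[m],[50,90]).round(3) if m.any() else '')
o=bot.get_obs();print(o["force"],o["tool_pos"],o["time_s"])
E
```

```text
scene 827 ((523.1798095703125, -181.31842041015625), (263.02423095703125, 110.37584686279297), 87.1337890625)
[-0.077 -0.326] [ 0.033 -0.326] [ 0.033 -0.063] [-0.078 -0.063] side 528 ((513.21728515625, -274.94256591796875), (60.26473617553711, 109.27427673339844), 87.04720306396484)
[-0.082 -0.318] [ 0.027 -0.318] [ 0.027 -0.258] [-0.082 -0.258] [0.57402913 0.28944474 0.04730539] 9.8333
-0.2 377 [0.112 0.116]
-0.15 166 [0.126 0.128]
-0.1 188 [0.136 0.14 ]
-0.05 169 [0.148 0.151]
-0.015 610 [0.156 0.159]
-0.2 145 [0.113 0.117]
-0.15 35 [0.127 0.128]
-0.1 19 [0.138 0.14 ]
-0.05 10 [0.151 0.153]
-0.015 6 [0.157 0.16 ]
[-6.09552112 -1.08979615 25.82461846] [0.57404575 0.28943748 0.04730584] 9.9833
```

View pics/e.png

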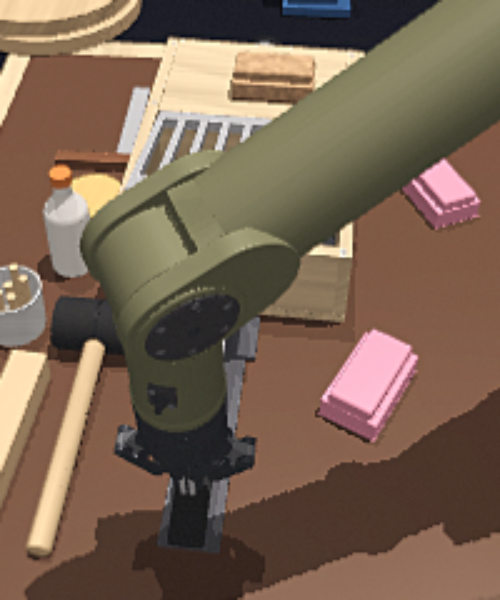

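The grate is raised: it slopes about 0.23 rad, with the lip at about 157 mm. The fingers hold the grip on its stop with about 25 N, and the block, at crop (272,75), is still on the wooden top.

```bash
python3 -c "
from bench import bot
print(bot.close_job())"
```

```text
the job is handed in; nothing more can be done
None
```

I handed the job in with the cork block on the solid top and the fingers holding the grip down on its stop with about 25 N; the bar holds the grate up at about 0.23 rad, and the judge gave no verdict.

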